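# Put the baking measures away on the rail

## Task

The baking measures are dry: nest the white ones in the white pail (dry goods) and the blue ones in the blue pail (liquids), the largest outermost and each smaller one standing inside the next larger. Hang both pails upright by their hooks on the upper rail, with the pails to the robot's side, one in each gap between the three baking tools that hang there. Leave those tools hanging where they are and the things round about alone.

Things in the scene. Friction and masses are not known exactly. Their poses are not given: they have to be found in the camera images.
- rail_stand: freestanding rail: wooden foot 75 x 510 x 18 mm, posts 245 mm either side of the middle, upper rail 12 mm thick with its centre line at z = 190 mm; 75 mm below it and 3 mm nearer the robot a 12 mm rest bar, against which hanging things lean. It stays fixed during the work. Origin: under the middle of the rail, z = 0; x away from the robot's side, y along the rail, z up
- rail_mid (a point): middle of the upper rail, on its centre line; axes as rail_stand
- sieve: round steel sieve, 76 mm wide, 133 mm long, bulging to the front; hangs loose on the upper rail by an open hook 20 mm wide. Origin: on the rail's crest under the hook; y along the rail, z up. The three hang about 190 mm apart, in any order: two gaps of some 110 mm, one either side of the middle one
- scraper: dough scraper, dark wooden grip over a steel blade, 84 mm wide, 134 mm long; hangs loose on the upper rail by an open hook 20 mm wide. Origin: on the rail's crest under the hook; y along the rail, z up. The three hang about 190 mm apart, in any order: two gaps of some 110 mm, one either side of the middle one
- grater: flat grater with black edges, 76 mm wide, 135 mm long; hangs loose on the upper rail by an open hook 20 mm wide. Origin: on the rail's crest under the hook; y along the rail, z up. The three hang about 190 mm apart, in any order: two gaps of some 110 mm, one either side of the middle one
- white_pail: white enamel pail, blue rim: outside 79 mm at the rim (84 over its bead), 73 mm at the foot, 54 mm high, wall 2.5, floor 4 mm; 0.18 to 0.29 kg. At its back (x = 41 to 45 mm) a dark strap 34 mm wide rises, with a hook and a wooden grip on top. Stands upright on the worktop at first. Origin: centre of the underside; x to the strap, z up; hung, its x points as the rail's x
- white_pail_grip (a point): centre of the light wooden grip of the white pail, 55 mm behind and 120 mm above its origin; the grip is 10 mm thick (pail's x), 34 mm wide (y), and stands upright on the hook's bend, from 98 to 139 mm above the pail's underside
- white_pail_hook (a point): the white pail's hook, open downward: middle of its 20 mm wide opening (strap to lip, along x), at the underside of the bend; 55 mm behind and 94 mm above the pail's origin. The lip reaches 22 to 27 mm down, its end flared. Hung, this point is 6 mm above the rail's centre line and about 4 mm to the robot's side of it
- blue_pail: blue enamel pail, white rim: outside 79 mm at the rim (84 over its bead), 73 mm at the foot, 54 mm high, wall 2.5, floor 4 mm; 0.18 to 0.29 kg. At its back (x = 41 to 45 mm) a dark strap 34 mm wide rises, with a hook and a wooden grip on top. Stands upright on the worktop at first. Origin: centre of the underside; x to the strap, z up; hung, its x points as the rail's x
- blue_pail_grip (a point): centre of the light wooden grip of the blue pail, 55 mm behind and 120 mm above its origin; the grip is 10 mm thick (pail's x), 34 mm wide (y), and stands upright on the hook's bend, from 98 to 139 mm above the pail's underside
- blue_pail_hook (a point): the blue pail's hook, open downward: middle of its 20 mm wide opening (strap to lip, along x), at the underside of the bend; 55 mm behind and 94 mm above the pail's origin. The lip reaches 22 to 27 mm down, its end flared. Hung, this point is 6 mm above the rail's centre line and about 4 mm to the robot's side of it
- white_large: large white enamel measure, a round open beaker with blue rim: outside 66 mm at the rim, 60 mm at the foot, 62 mm high, wall 2.5, floor 4 mm (weighted), 90 g; upright on the worktop, or absent. Nested, each stands on the floor of the next larger one present (or of the pail), at least 11 mm showing above its rim. Origin: centre of the underside, z up
- white_medium: medium white enamel measure, a round open beaker with blue rim: outside 52 mm at the rim, 47 mm at the foot, 70 mm high, wall 2.5, floor 4 mm (weighted), 70 g; upright on the worktop, or absent. Nested, each stands on the floor of the next larger one present (or of the pail), at least 11 mm showing above its rim. Origin: centre of the underside, z up
- white_small: small white enamel measure, a round open beaker with blue rim: outside 39 mm at the rim, 35 mm at the foot, 78 mm high, wall 2.5, floor 4 mm (weighted), 50 g; upright on the worktop, or absent. Nested, each stands on the floor of the next larger one present (or of the pail), at least 11 mm showing above its rim. Origin: centre of the underside, z up
- blue_large: large blue enamel measure, a round open beaker with white rim: outside 66 mm at the rim, 60 mm at the foot, 62 mm high, wall 2.5, floor 4 mm (weighted), 90 g; upright on the worktop, or absent. Nested, each stands on the floor of the next larger one present (or of the pail), at least 11 mm showing above its rim. Origin: centre of the underside, z up
- blue_medium: medium blue enamel measure, a round open beaker with white rim: outside 52 mm at the rim, 47 mm at the foot, 70 mm high, wall 2.5, floor 4 mm (weighted), 70 g; upright on the worktop, or absent. Nested, each stands on the floor of the next larger one present (or of the pail), at least 11 mm showing above its rim. Origin: centre of the underside, z up
- blue_small: small blue enamel measure, a round open beaker with white rim: outside 39 mm at the rim, 35 mm at the foot, 78 mm high, wall 2.5, floor 4 mm (weighted), 50 g; upright on the worktop, or absent. Nested, each stands on the floor of the next larger one present (or of the pail), at least 11 mm showing above its rim. Origin: centre of the underside, z up
- lemon: lemon, bystander, 83 x 58 mm
- garlic: garlic bulb, bystander, 53 mm
- timer: red and white kitchen timer, bystander, 66 mm wide

How it is judged:
At the end, for the whole second after the job is handed in: Every measure present stands in the pail of its colour and inside all larger ones there (within about 1 cm). Both pails hang at rest on the upper rail: bend on the rail to 6 mm, tilt under 0.2 rad, square within 0.25 rad. Sieve, scraper and grater still hang within 3 cm of where they were (x of white_pail_hook in the frame of rail_mid between -0.011 and 0.011 m and z of white_pail_hook in the frame of rail_mid between 0.001 and 0.012 m and x of each of white_pail, blue_pail in the frame of rail_mid below -0.03 m and angle between each of white_pail, blue_pail's own z axis and vertical below 0.2 rad and angle between the x axis of each of white_pail, blue_pail and the x axis of rail_mid, either way round below 0.25 rad and linear speed of each of white_pail, blue_pail below 0.03 m/s and z of white_large in the frame of white_pail between 0.001 and 0.012 m and horizontal distance between white_large and white_pail below 0.014 m and z of white_medium in the frame of white_pail between 0.001 and 0.018 m and horizontal distance between white_medium and white_pail below 0.022 m and z of white_small in the frame of white_pail between 0.001 and 0.024 m and horizontal distance between white_small and white_pail below 0.026 m and z of white_medium in the frame of white_large between 0.001 and 0.012 m and horizontal distance between white_medium and white_large below 0.012 m and z of white_small in the frame of white_large between 0.001 and 0.018 m and horizontal distance between white_small and white_large below 0.018 m and z of white_small in the frame of white_medium between 0.001 and 0.012 m and horizontal distance between white_small and white_medium below 0.012 m and x of blue_pail_hook in the frame of rail_mid between -0.011 and 0.011 m and z of blue_pail_hook in the frame of rail_mid between 0.001 and 0.012 m and z of blue_large in the frame of blue_pail between 0.001 and 0.012 m and horizontal distance between blue_large and blue_pail below 0.014 m and z of blue_medium in the frame of blue_pail between 0.001 and 0.018 m and horizontal distance between blue_medium and blue_pail below 0.022 m and z of blue_small in the frame of blue_pail between 0.001 and 0.024 m and horizontal distance between blue_small and blue_pail below 0.026 m and z of blue_medium in the frame of blue_large between 0.001 and 0.012 m and horizontal distance between blue_medium and blue_large below 0.012 m and z of blue_small in the frame of blue_large between 0.001 and 0.018 m and horizontal distance between blue_small and blue_large below 0.018 m and z of blue_small in the frame of blue_medium between 0.001 and 0.012 m and horizontal distance between blue_small and blue_medium below 0.012 m and distance of each of sieve, scraper, grater from where it was at the start of the episode below 0.03 m and z of sieve in the frame of rail_mid between -0.004 and 0.015 m and z of scraper in the frame of rail_mid between -0.004 and 0.015 m and z of grater in the frame of rail_mid between -0.004 and 0.015 m); the robot touches nothing.
It fails at once if a tool hanging on the rail is knocked off or shoved more than 3 cm along it (distance of any of sieve, scraper, grater from where it was at the start of the episode above 0.03 m).
It fails at once if a bystander (lemon, garlic, timer) is shifted by more than 5 cm (distance of any of lemon, garlic, timer from where it was at the start of the episode above 0.05 m).
Of white_large, white_medium, white_small, blue_large, blue_medium, blue_small only 3 to 5 are there at a start; the rules pass over those that are not, and their reading is None.
At some moment in a run one of white_large, white_medium, blue_large, blue_medium may be knocked a few centimetres aside while the robot is not near it.
It also fails if it takes over 210 s, if anything falls off the work surface, if the arm or the gripper's body presses on something with over 40 N, if the wrist force passes 120 N, or if a joint passes its speed limit or range.

## Robot

A 6-joint arm with a two-finger parallel gripper is mounted at the origin on a cart in front of the work surface, level with it; the furniture and walls round the work are solid. World frame = base frame: x ahead of the robot, y to its left, z up, the work surface at z = 0. Lengths are in m, angles in rad, forces in N, time in s.
With the tool pointing down it reaches from about 0.425 to 0.95 m from the base axis. Payload 3.5 kg.
Tool frame: the origin (TCP) lies at the very end of the fingers, on their centre line; the grasp point (between the pads) lies 19 mm behind it; z points along the fingers, y is the line along which they close (so a half turn about z gives the same grasp; the last joint's range is limited). The gripper opens to 85 mm and grips with 20 to 120 N. Pads are 22 mm wide; open, the fingers measure 114 mm over their backs; the gripper's body (76 mm by 85 mm) begins 54 mm behind the grasp point. The pads swing forward as they close: fully open they stand 13 mm farther back than shut.
Start: joints at [1.041, 0.286, 1.577, -0, 1.279, -0.15], TCP at [0.25, 0.627, 0.231] pointing down, gripper open.
Joint ranges: [-2.77, 2.77], [-0.9, 2.22], [0.21, 2.48], [-1.53, 4.67], [0.24, 2.81], [-2.84, 2.84]. Speed limits (rad/s): [2.79, 2.79, 3.14, 3.14, 3.14, 3.14].

## Interface

Orientations are given as a unit quaternion [w, x, y, z].
In Python, from station import bot gives the robot as it stands. The module is installed in compiled form; this text tells all that it offers. Calls block until the motion is done:
- bot.move_ptp(position, orientation): joint-space move of the TCP to a pose.
- bot.move_straight(position, rotation=None, speed=0.15, guard=None): straight line of the TCP; rotation=None keeps the orientation; speed is the mean speed in m/s. With guard (N) it stops when the force on the tool has changed by that much, and returns True; else False.
- bot.movej(angles): joint-space move.
- bot.command_gripper(opening, strength=None): finger opening in m; strength is the grip in N (None keeps the last); returns when the fingers have stopped.
- bot.pause(seconds).
- bot.ik(position, orientation): joint angles nearest the present ones, or None.
- bot.get_obs(): the state.
- bot.camera(name): name is "scene" or "top" or "wrist"; returns the picture (480x640x3 uint8, blue, green, red); there is no depth.
- bot.camera_params(name): a dict with "fovy" (degrees; the focal length in pixels is half the picture's height over the tangent of half this angle, whatever the lens; pixels are square), "cx", "cy" (the principal point, pixels), "k1" (the pictures are not rectified: a ray, as slopes to the right and down, at radius r is drawn at 1 + k1 r^2 times it, then the intrinsics apply), "view" (4x4, takes a point from world to camera coordinates). Camera axes: x right, y down, z forward; pixel columns grow to the right and rows downward; lengths in m; the calibration is good to about 2 mm. A picture is of the moment at which its call begins: read the wrist's pose just before it. camera_params takes no time and is no camera call; for the wrist camera it gives the pose at the moment of the call.
A pose or a line that the arm cannot do raises bot.IKError and nothing moves.
- bot.hand_in(): hands the job in; it is judged then, once.
The state is a dict: "time": time; "joint_pos": joint angles; "joint_vel": joint speeds; "joint_torque": joint torques, N m; "ee_pos": TCP position; "tool_rot": TCP orientation; "wrist_force": force on the tool from outside, world axes, zero at the start; "moment": the same for the moment, N m; "width": finger opening in m; "grip_force": force on a finger pad.
Only numpy, scipy, OpenCV 4.12 (cv2) and the standard library are available. Lean on these libraries where they do the work, as an engineer would, in place of code of your own. Each camera call takes 0.05 s, during which the arm holds its last target. There are 200 camera calls.

## Working session

There is one attempt and no reset: what is moved stays moved. The work goes in short steps, each a Python script; the robot and the scene stay as the last script left them, time stands still between calls to the robot, and variables do not carry over. Pictures are saved under pics/ and viewed, at most 14 in all, crops included, and the job is handed in when it is done.

```bash
mkdir -p pics; cat > h.py <<'E'
import numpy as np, cv2
from station import bot
def ray(name,u,v,P=None):
    P=P or bot.camera_params(name); f=240/np.tan(np.radians(P['fovy'])/2)
    x,y=(u-P['cx'])/f,(v-P['cy'])/f
    a,b=x,y
    for _ in range(30):
        s=1+P['k1']*(a*a+b*b); a,b=x/s,y/s
    V=np.array(P['view']); R,t=V[:3,:3],V[:3,3]
    d=R.T@np.array([a,b,1]); return -R.T@t, d/np.linalg.norm(d)
def onz(name,u,v,z,P=None):
    c,d=ray(name,u,v,P); return c+d*(z-c[2])/d[2]
def tri(rays):
    A=np.zeros((3,3));b=np.zeros(3)
    for c,d in rays:
        M=np.eye(3)-np.outer(d,d);A+=M;b+=M@c
    p=np.linalg.solve(A,b); return p,[np.linalg.norm((np.eye(3)-np.outer(d,d))@(p-c)) for c,d in rays]
def proj(name,p,P=None):
    P=P or bot.camera_params(name); f=240/np.tan(np.radians(P['fovy'])/2)
    V=np.array(P['view']); q=V[:3,:3]@np.array(p)+V[:3,3]; a,b=q[0]/q[2],q[1]/q[2]
    s=1+P['k1']*(a*a+b*b); return np.array([P['cx']+f*a*s,P['cy']+f*b*s])
E
python3 - <<'E'
from h import *
np.set_printoptions(precision=4,suppress=True)
for n in ['top','scene','wrist']:
    cv2.imwrite(f'pics/{n}0.png',bot.camera(n)); P=bot.camera_params(n);print(n,P)
print(bot.get_obs())
E
```

```text
top {'fovy': 50.22645607247309, 'cx': 316.0087388742364, 'cy': 231.3177002398702, 'k1': -0.11617446860377863, 'view': array([[-0.0062, -0.9998,  0.0211, -0.0105],
       [-0.9805,  0.002 , -0.1963,  0.5902],
       [ 0.1962, -0.0219, -0.9803,  1.4963],
       [ 0.    ,  0.    ,  0.    ,  1.    ]])}
scene {'fovy': 51.27778042019624, 'cx': 317.06426386147837, 'cy': 234.09468072522955, 'k1': -0.10323080585412212, 'view': array([[ 0.8976, -0.4407, -0.0069, -0.5104],
       [-0.3454, -0.6936, -0.6322,  0.2767],
       [ 0.2738,  0.5699, -0.7748,  1.1169],
       [ 0.    ,  0.    ,  0.    ,  1.    ]])}
wrist {'fovy': 71.0073725034816, 'cx': 325.19556929183, 'cy': 239.7797900771023, 'k1': -0.06402747708967083, 'view': array([[ 0.3701,  0.929 , -0.0008, -0.6749],
       [ 0.8795, -0.3501,  0.3223, -0.0418],
       [ 0.2991, -0.12  , -0.9466,  0.3787],
       [ 0.    ,  0.    ,  0.    ,  1.    ]])}
{'time': 0.15, 'joint_pos': array([ 1.041 ,  0.287 ,  1.5779, -0.    ,  1.2786, -0.15  ]), 'joint_vel': array([ 0.0021, -0.0011, -0.0044,  0.0002, -0.0006, -0.0004]), 'joint_torque': array([  0.001 , -40.6604, -29.314 ,  -0.0001,   0.004 ,  -0.    ]), 'ee_pos': array([0.25  , 0.6265, 0.2302]), 'tool_rot': array([-0.0003,  0.1888,  0.982 , -0.0009]), 'wrist_force': array([ 0.1885, -0.5546,  0.0764]), 'moment': array([-0.0078, -0.0259, -0.0288]), 'grip_force': 0.0, 'width': 0.08543833498079807}
```

View pics/top0.png

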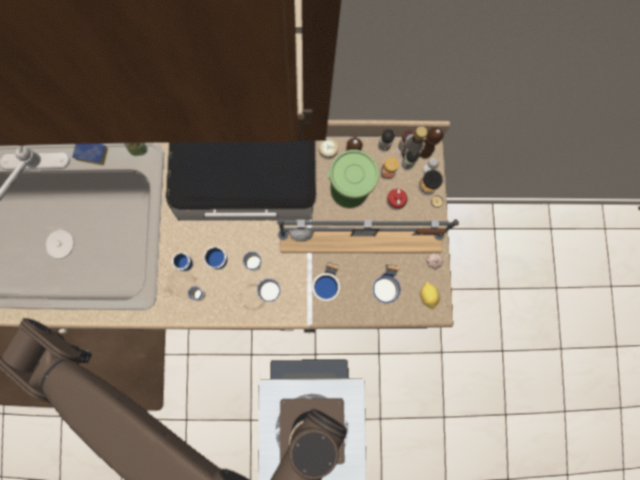

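View pics/scene0.png

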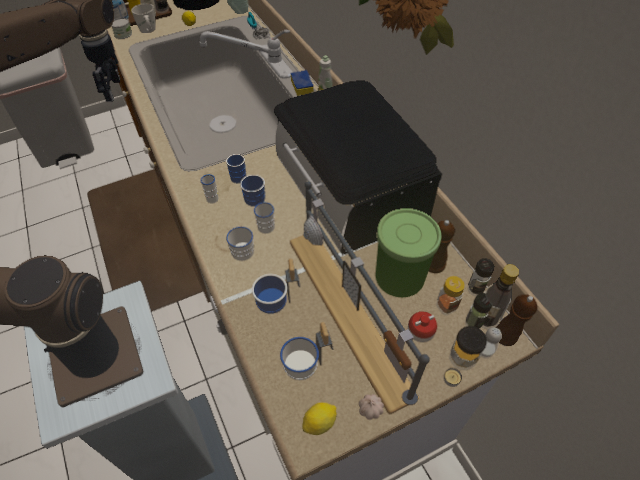

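The top view shows the blue pail at (326,287) and the white pail at (386,290), with five measures on the left and the rail at row ~224. I'll enlarge both views.

```bash
python3 - <<'E'
import cv2
a=cv2.imread('pics/top0.png')[205:330,165:455]; b=cv2.imread('pics/scene0.png')
cv2.imwrite('pics/a.png',cv2.resize(a[:,:150],None,fx=5,fy=4.7*5/4.7*0.94+0.0,interpolation=2) if 0 else cv2.resize(a[:,:150],None,fx=4.6,fy=4.6,interpolation=2))
cv2.imwrite('pics/b.png',cv2.resize(a[:,110:],None,fx=4.4,fy=4.4,interpolation=2))
cv2.imwrite('pics/c.png',cv2.resize(b[145:265,190:300],None,fx=5,fy=5,interpolation=2))
cv2.imwrite('pics/d.png',cv2.resize(b[180:420,240:440],None,fx=2.5,fy=2.5,interpolation=2)) 
E
```

```text
(no output)
```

View pics/a.png

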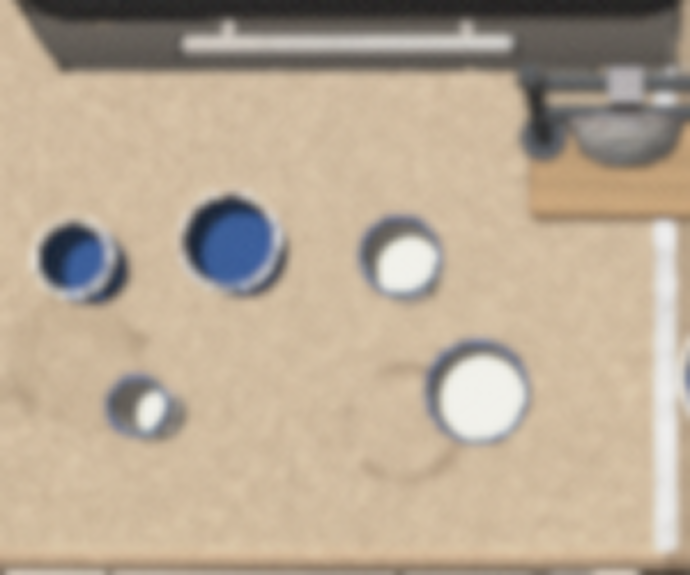

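View pics/b.png

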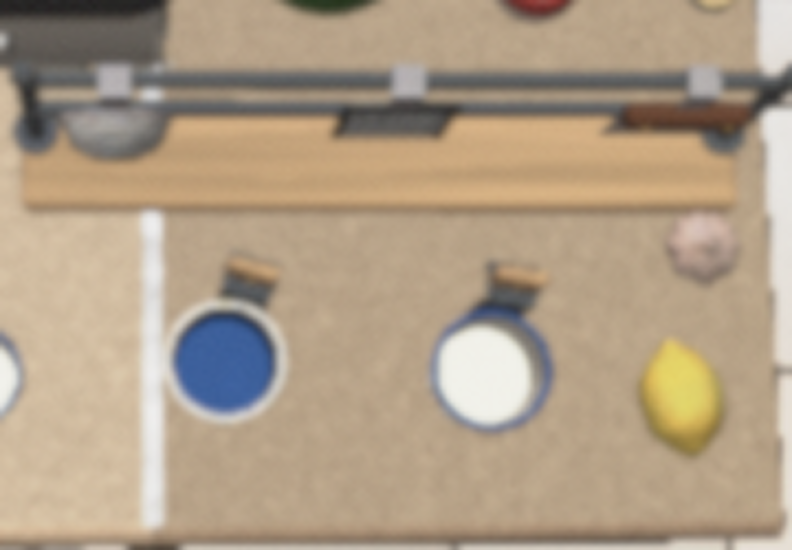

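View pics/c.png

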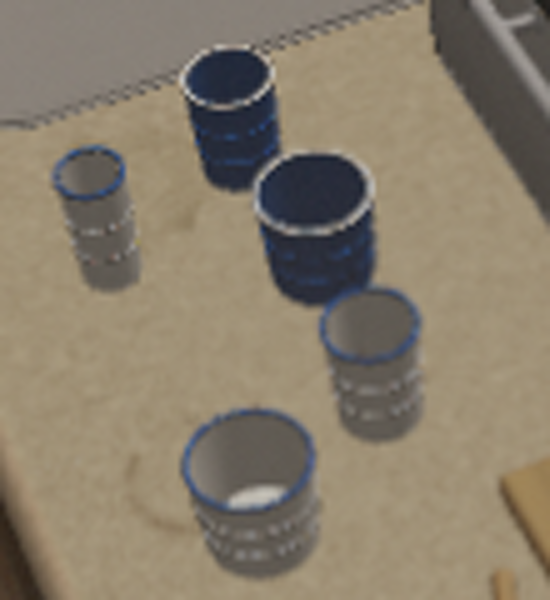

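View pics/d.png

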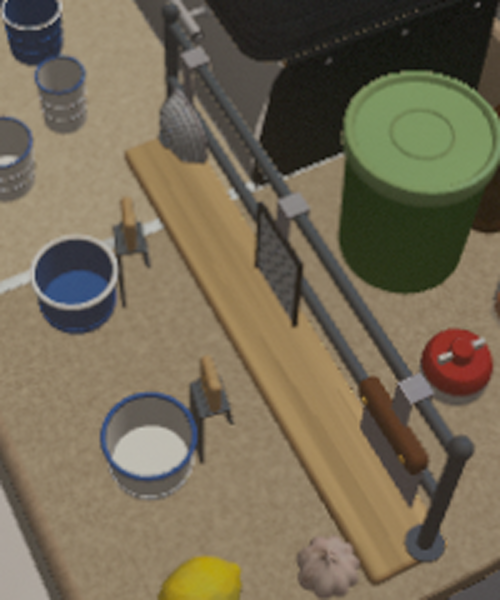

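Sizes: white large, medium and small; blue large and medium. The pail straps face the rail. Along the rail the order is sieve, grater, scraper. Triangulating.

```bash
python3 - <<'E'
from h import *
np.set_printoptions(precision=4,suppress=True)
A=lambda x,y:(165+x/4.6,205+y/4.6); B=lambda x,y:(275+x/4.4,205+y/4.4)
C=lambda x,y:(190+x/5,145+y/5); D=lambda x,y:(240+x/2.5,180+y/2.5)
L=dict(wl=(A(478,391),C(249,461)),wm=(A(401,257),C(370,325)),ws=(A(137,405),C(90,172)),bl=(A(233,243),C(315,192)),bm=(A(76,260),C(228,77)),
bp=(B(228,359),D(76,279)),wp=(B(491,369),D(149,441)),bgrip=(B(253,268),D(126,203)),wgrip=(B(518,273),D(207,363)),
sieve=(B(115,80),D(194,59)),grater=(B(408,80),D(292,205)),scraper=(B(705,80),D(414,389)))
for k,(t,s) in L.items():
    p,e=tri([ray('top',*t),ray('scene',*s)]); print(k,p,np.array(e)*1e3)
for q in [(0.5,.3),(0.55,-.2),(0.62,.1)]:
    for z in (.05,.15,.3): print(q,z,bot.ik([*q,z],[0,0,1,0]))
E
```

```text
wl [0.4137 0.1279 0.0584] [1.0097 1.0097]
wm [0.5004 0.178  0.0676] [1.6453 1.6453]
ws [0.4034 0.3451 0.0758] [1.1823 1.1823]
bl [0.5115 0.2886 0.0614] [2.442 2.442]
bm [0.4988 0.3895 0.0698] [2.12 2.12]
bp [ 0.424  -0.0449  0.0408] [0.2403 0.2403]
wp [ 0.4159 -0.2257  0.0413] [0.2044 0.2044]
bgrip [ 0.4744 -0.0573  0.1461] [1.6295 1.6295]
wgrip [ 0.4696 -0.2292  0.1417] [0.3857 0.3857]
sieve [0.5865 0.0311 0.1935] [0.2229 0.2229]
grater [ 0.586  -0.1542  0.1947] [0.3428 0.3428]
scraper [ 0.5855 -0.3447  0.1951] [0.0999 0.0999]
(0.5, 0.3) 0.05 [ 0.3665  0.3023  1.9209 -0.      0.9184 -1.2043]
(0.5, 0.3) 0.15 [ 0.3665  0.1663  1.875  -0.      1.1003 -1.2043]
(0.5, 0.3) 0.3 [ 0.3665  0.0389  1.7314 -0.      1.3713 -1.2043]
(0.55, -0.2) 0.05 [-0.522   0.3063  1.9156 -0.      0.9197 -2.0928]
(0.55, -0.2) 0.15 [-0.522   0.1709  1.8697 -0.      1.101  -2.0928]
(0.55, -0.2) 0.3 [-0.522   0.0438  1.7264 -0.      1.3714 -2.0928]
(0.62, 0.1) 0.05 [-0.0015  0.3872  1.8076 -0.      0.9468 -1.5722]
(0.62, 0.1) 0.15 [-0.0015  0.2605  1.7632 -0.      1.1179 -1.5722]
(0.62, 0.1) 0.3 [-0.0015  0.1401  1.6231 -0.      1.3784 -1.5722]
```

```bash
cat >> h.py <<'E'
from scipy.spatial.transform import Rotation as Ro
def quat(yaw):  # tool down, closing axis = y turned by yaw, camera to the robot's side at yaw 0
    q=(Ro.from_euler('z',yaw)*Ro.from_quat([0,1,0,0])).as_quat(); return [q[3],q[0],q[1],q[2]]
np.set_printoptions(precision=4,suppress=True)
E
python3 - <<'E'
from h import *
for p in [(.424,-.045,.15),(.424,-.045,.05),(.414,.128,.05),(.4034,.3451,.05),(.416,-.2257,.06)]: print(p,bot.ik(p,quat(0)),bot.ik(p,quat(np.pi)))
bot.move_ptp([.45,.25,.22],quat(0)); cv2.imwrite('pics/w1.png',bot.camera('wrist')); np.save('w1.npy',bot.camera_params('wrist'),allow_pickle=True)
bot.move_ptp([.45,-.13,.25],quat(0)); cv2.imwrite('pics/w2.png',bot.camera('wrist')); np.save('w2.npy',bot.camera_params('wrist'),allow_pickle=True)
print(bot.get_obs()['time'])
E
```

```text
(0.424, -0.045, 0.15) [-0.3446 -0.2005  2.2362 -0.      1.1058 -1.9154] [-0.3446 -0.2005  2.2362 -0.      1.1058  1.2262]
(0.424, -0.045, 0.05) [-0.3446 -0.0248  2.2939 -0.      0.8725 -1.9154] [-0.3446 -0.0248  2.2939 -0.      0.8725  1.2262]
(0.414, 0.128, 0.05) [ 0.0649 -0.0084  2.2778 -0.      0.8722 -1.5059] [ 0.0649 -0.0084  2.2778 -0.      0.8722  1.6357]
(0.4034, 0.3451, 0.05) [ 0.5164  0.2005  2.0483 -0.      0.8928 -1.0544] [ 0.5164  0.2005  2.0483 -0.      0.8928  2.0872]
(0.416, -0.2257, 0.06) [-0.7119  0.0626  2.1816 -0.      0.8974 -2.2827] [-0.7119  0.0626  2.1816 -0.      0.8974  0.8589]
3.2417
```

View pics/w1.png

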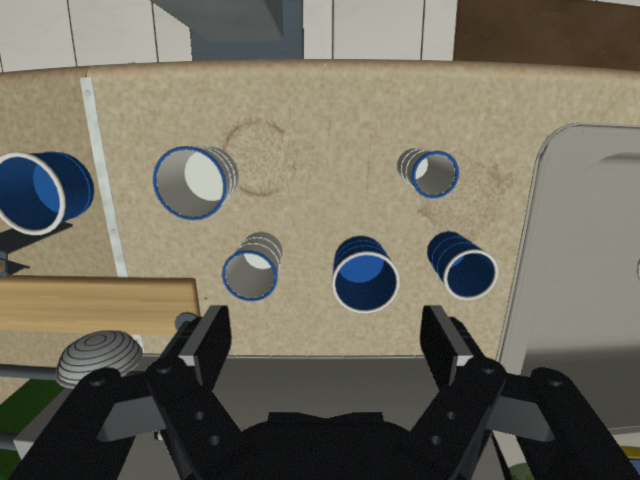

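View pics/w2.png

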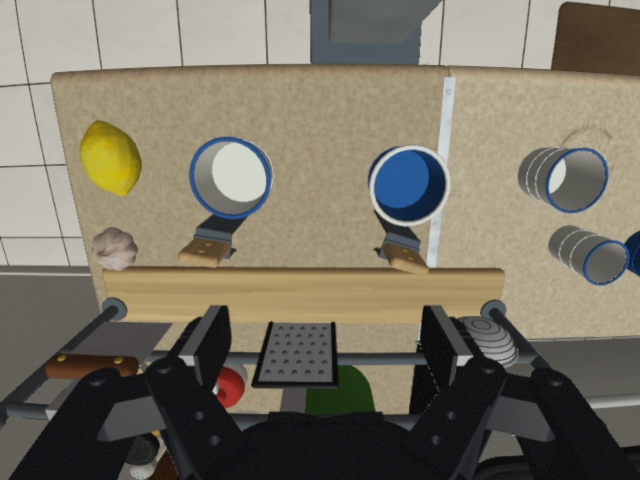

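Rims in w1: wl (189,183), ws (436,175), wm (250,275), bl (366,282), bm (470,275). In w2: blue pail (409,185), white pail (230,178). I'll enlarge the wooden grips for yaw.

```bash
python3 - <<'E'
from h import *
b=cv2.imread('pics/w2.png'); a=[cv2.resize(b[195:295,x:x+80],None,fx=5,fy=5,interpolation=2) for x in (165,360)]
cv2.imwrite('pics/g.png',np.hstack(a))
P1=np.load('w1.npy',allow_pickle=True).item();P2=np.load('w2.npy',allow_pickle=True).item()
L=dict(wl=(189.5,183,.062),ws=(436.5,175,.078),wm=(250,275,.070),bl=(366,282.5,.062),bm=(470,275,.070))
for k,(u,v,z) in L.items(): print(k,onz('wrist',u,v,z,P1))
for k,(u,v,z) in dict(bp=(409,185,.054),wp=(230.5,178,.054),wl=(576,180,.062),wm=(604,261,.07)).items(): print(k,onz('wrist',u,v,z,P2))
T=lambda u,v:ray('wrist',u,v,P2)
print(tri([T(576,180),ray('wrist',189.5,183,P1)]),tri([T(604,261),ray('wrist',250,275,P1)]))
tp=lambda x,y:ray('top',275+x/4.4,205+y/4.4)
for r,t in (((409,185),(228,359)),((230.5,178),(491,369))): print(tri([T(*r),tp(*t)]))
E
```

```text
wl [0.4156 0.1293 0.062 ]
ws [0.4061 0.3451 0.078 ]
wm [0.5022 0.1798 0.07  ]
bl [0.5138 0.2917 0.062 ]
bm [0.5023 0.3908 0.07  ]
bp [ 0.4239 -0.0439  0.054 ]
wp [ 0.4172 -0.2233  0.054 ]
wl [0.4152 0.126  0.062 ]
wm [0.5008 0.1745 0.07  ]
(array([0.4158, 0.1282, 0.0592]), [np.float64(0.0002097404257354727), np.float64(0.000209740425735563)]) (array([0.5033, 0.1788, 0.0658]), [np.float64(0.000725054588889386), np.float64(0.0007250545888894264)])
(array([ 0.4229, -0.0444,  0.0566]), [np.float64(0.0005783287549877873), np.float64(0.0005783287549879456)])
(array([ 0.4152, -0.2221,  0.0605]), [np.float64(0.0012029670414338408), np.float64(0.001202967041433885)])
```

View pics/g.png

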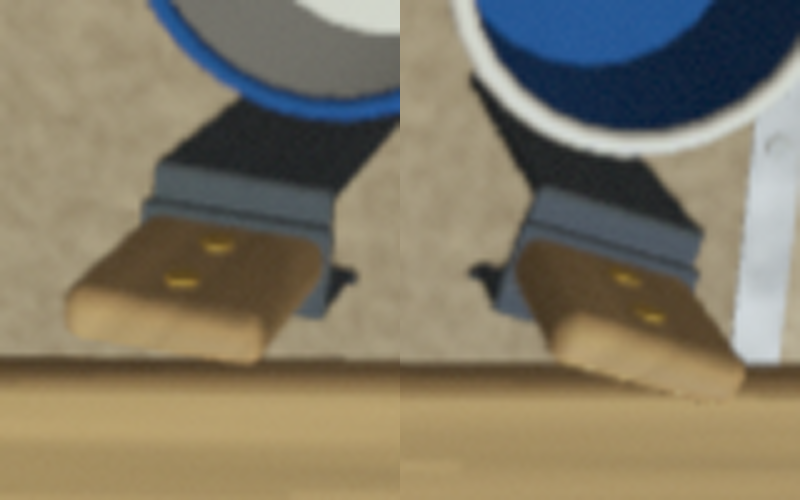

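Grip top face centres: white (198.4,261), blue (411,266.6); the edges give yaw.

```bash
python3 - <<'E'
from h import *
P2=np.load('w2.npy',allow_pickle=True).item()
W=lambda x,y:onz('wrist',165+x/5,195+y/5,.139,P2); Bf=lambda x,y:onz('wrist',360+(x-400)/5,195+y/5,.139,P2)
for n,F,c,e1,e2,pc in (('w',W,(167,330),((78,300),(262,320)),((75,338),(256,360)),(.4165,-.2228)),('b',Bf,(655,358),((572,320),(742,362)),((565,358),(725,398)),(.4235,-.0442))):
    g=F(*c); d=g[:2]-pc
    print(n,g,'dist',np.hypot(*d),'yaw line',np.degrees(np.arctan2(d[1],d[0])))
    for a,b in (e1,e2):
        v=F(*b)-F(*a); print('  edge',np.linalg.norm(v),np.degrees(np.arctan2(v[1],v[0]))-90)
E
```

```text
w [ 0.472  -0.2319  0.139 ] dist 0.056205946650159266 yaw line -9.324777006792461
  edge 0.030239216272842477 -6.387529265494777
  edge 0.02999928201746119 -7.167727526621093
b [ 0.4765 -0.0582  0.139 ] dist 0.054838952963431324 yaw line -14.797190132081745
  edge 0.029566463288990662 -14.567909311939303
  edge 0.028073296442306172 -14.894921522707676
```

```bash
cat >> h.py <<'E'
M=dict(wl=(.4155,.1285),wm=(.502,.1785),ws=(.4061,.3451),bl=(.5135,.291),bm=(.5015,.3905))
PX=dict(wl=(189,183,40),ws=(436,175,28),wm=(250,275,32),bl=(366,282,36),bm=(470,275,30))
WP=(.4165,-.2228,np.radians(-7.5)); BP=(.4235,-.0442,np.radians(-14.7))
H=dict(l=.062,m=.070,s=.078); SB=dict(l=.0076,m=.0046,s=.0025); LV=dict(l=1,m=2,s=3)
def check(keys,tag):
    bot.move_ptp([.45,.25,.22],quat(0)); bot.pause(.15); im=bot.camera('wrist'); cv2.imwrite(f'pics/chk_{tag}.png',im)
    a=cv2.imread('pics/w1.png'); r={}
    for k in keys:
        u,v,s=PX[k]; sl=np.s_[max(0,v-s):v+s,u-s:u+s]
        r[k]=float(np.abs(cv2.blur(a[sl],(5,5)).astype(int)-cv2.blur(im[sl],(5,5))).mean())
    print('check',r); return r
def nest(k,pail,level):
    x,y=M[k]; c=k[1]; px,py,yaw=pail; q=quat(yaw); z=H[c]-.010-SB[c]
    bot.command_gripper(.085,30); bot.move_ptp([x,y,.18],q); 
    if bot.move_straight([x,y,z],speed=.12,guard=8): print('touch on pick',bot.get_obs()['ee_pos'])
    bot.command_gripper(0,30); o=bot.get_obs(); print(k,'width',o['width'],'F',o['grip_force'])
    bot.move_straight([x,y,.25],speed=.2); print('held',bot.get_obs()['width'])
    bot.move_ptp([px,py,.25],q); zt=z+.004*level+.001
    bot.move_straight([px,py,zt+.03],speed=.2)
    g=bot.move_straight([px,py,zt],speed=.05,guard=4); o=bot.get_obs(); print('down',g,o['ee_pos']-[px,py,zt])
    bot.command_gripper(min(.085,o['width']+.012)); bot.move_straight([px,py,.25],speed=.2); print('t',bot.get_obs()['time'])
E
python3 - <<'E'
from h import *
if max(check(M,'0').values())<6:
    nest('wl',WP,1); check([k for k in M if k!='wl'],'1')
    bot.move_ptp([.45,-.13,.25],quat(0)); bot.pause(.15); cv2.imwrite('pics/w3.png',bot.camera('wrist'))
E
```

```text
check {'wl': 5.1834375, 'wm': 5.96630859375, 'ws': 7.648490646258503, 'bl': 7.767232510288066, 'bm': 8.537685185185186}
```

```bash
python3 - <<'E'
from h import *
a=cv2.cvtColor(cv2.imread('pics/w1.png'),6).astype(np.float32);b=cv2.cvtColor(cv2.imread('pics/chk_0.png'),6).astype(np.float32)
for k,(u,v,s) in PX.items():
    s+=10;sl=np.s_[v-s:v+s,u-s:u+s]; print(k,cv2.phaseCorrelate(a[sl],b[sl],cv2.createHanningWindow((2*s,2*s),5)))
P0=np.load('w1.npy',allow_pickle=True).item(); print(P0['view']-bot.camera_params('wrist')['view'])
E
```

```text
wl ((1.4686653829727945, -0.2941471276667116), 1.0404403457641602)
ws ((1.570203087910123, -0.902406664074995), 1.058737876713276)
wm ((1.555257737078378, -0.40852554441828914), 1.0789597096855257)
bl ((1.7080450989051457, -0.5262894482375486), 1.0062132677477267)
bm ((1.7526165176408028, -0.9214991209663097), 0.9300883889198304)
[[-0.0027 -0.      0.0003 -0.0004]
 [ 0.      0.0025 -0.0001 -0.0001]
 [-0.0001  0.0012 -0.     -0.0001]
 [ 0.      0.      0.      0.    ]]
```

The shift is uniform (arm still settling in w1), so nothing moved; I'll use chk_0 as the reference.

```bash
cp pics/chk_0.png pics/ref.png; sed -i "s#pics/w1.png#pics/ref.png#" h.py
python3 - <<'E'
from h import *
nest('wl',WP,1); check([k for k in M if k!='wl'],'1')
bot.move_ptp([.45,-.13,.25],quat(0)); bot.pause(.15); cv2.imwrite('pics/w3.png',bot.camera('wrist'))
E
```

```text
wl width 0.06506789963144125 F 32.33530972735025
held 0.06473126151830659
down True [-0.0008  0.0005  0.0003]
t 12.7917
check {'wm': 3.444580078125, 'ws': 1.1265943877551021, 'bl': 1.036715534979424, 'bm': 1.092685185185185}
```

View pics/w3.png

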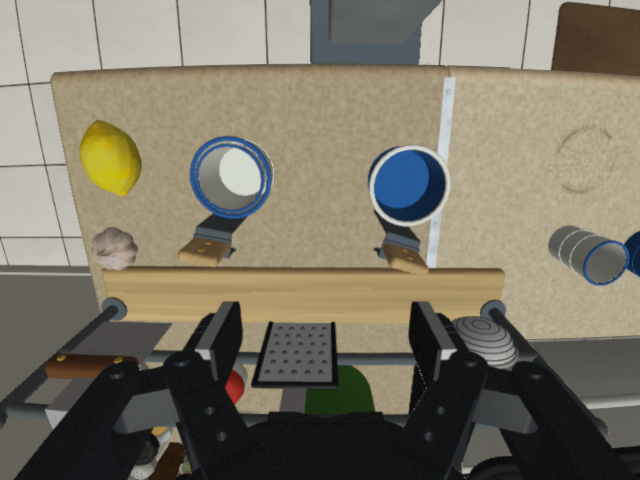

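The large white measure (230,176) stands nested in the white pail. Carrying on with the rest, checking before each pick.

```bash
sed -i 's/^    bot.move_ptp(\[.45,.25,.22\],quat(0)); bot.pause/    bot.command_gripper(.085); bot.move_ptp([.45,.25,.22],quat(0)); bot.pause/' h.py
python3 - <<'E'
from h import *
left=['wm','ws','bl','bm']
while left:
    if max(check(left,f'b{len(left)}').values())>3: print('MOVED?');break
    k=left.pop(0); nest(k,WP if k[0]=='w' else BP,LV[k[1]])
else:
    bot.command_gripper(.085)
    bot.move_ptp([.45,-.13,.25],quat(0)); bot.pause(.15); cv2.imwrite('pics/w4.png',bot.camera('wrist'))
E
```

```text
check {'wm': 1.0733235677083333, 'ws': 0.9825680272108843, 'bl': 0.7959104938271605, 'bm': 0.7952777777777778}
wm width 0.049377675555777656 F 31.53041580617355
held 0.04959400265932757
down True [-0.0007  0.0005 -0.0002]
t 26.0333
check {'ws': 2.1843112244897958, 'bl': 1.8919753086419753, 'bm': 1.8038888888888889}
ws width 0.037139407012507834 F 30.06607115850784
held 0.03675360755465812
down True [-0.0005  0.0004 -0.0004]
t 36.5417
check {'bl': 63.93910751028807, 'bm': 2.29}
MOVED?
```

View pics/chk_b2.png

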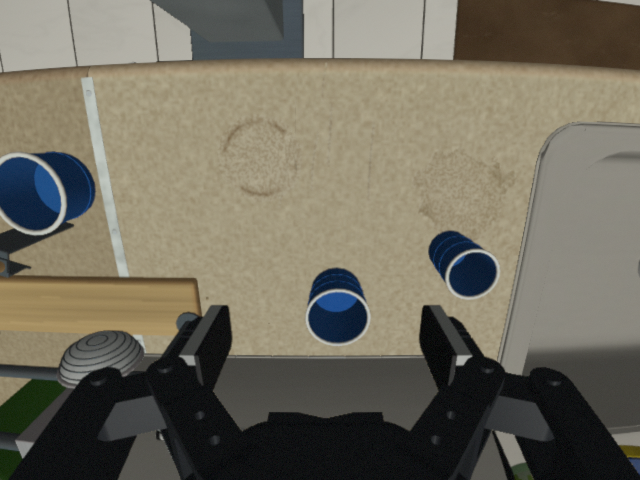

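The large blue measure was knocked to rim centre (337.5,317.5) and is still upright. I'll locate it and check clearance to the toaster behind.

```bash
python3 - <<'E'
from h import *
print(bot.get_obs()['ee_pos'])
print(onz('wrist',337.5,317.5,.062), onz('wrist',472,274,.07))
for z in (0,.02): print('toaster front bottom',z,onz('wrist',350,356,z),onz('top',165+300/4.6,205+69/4.6,z))
print(tri([ray('top',205.2,214.3),ray('scene',286,148)]),tri([ray('top',276.3,214.3),ray('scene',320,207)]))
E
```

```text
[0.4505 0.2493 0.2201]
[0.554  0.2624 0.062 ] [0.502  0.3909 0.07  ]
toaster front bottom 0 [0.6505 0.282  0.    ] [0.6389 0.2572 0.    ]
toaster front bottom 0.02 [0.6348 0.2802 0.02  ] [0.6345 0.2542 0.02  ]
(array([0.6279, 0.3124, 0.1261]), [np.float64(0.00011327739758501303), np.float64(0.0001132773975850722)]) (array([0.6337, 0.1071, 0.0858]), [np.float64(0.0032979525572881564), np.float64(0.0032979525572883277)])
```

```bash
sed -i "s/bl=(.5135,.291)/bl=(.554,.2626)/; s/bot.move_ptp(\[x,y,.18\],q)/bot.move_ptp([x,y,.18],quat(0))/" h.py
python3 - <<'E'
from h import *
nest('bl',BP,1)
if check(['bm'],'c')['bm']<3.5:
    nest('bm',BP,2)
    bot.command_gripper(.085)
    bot.move_ptp([.45,-.13,.25],quat(0)); bot.pause(.15); cv2.imwrite('pics/w4.png',bot.camera('wrist'))
E
```

```text
bl width 0.06354996323306661 F 33.534144166333135
held 0.06312050206103906
down True [-0.001   0.0003  0.0003]
t 46.7333
check {'bm': 4.5045370370370375}
```

```bash
python3 - <<'E'
from h import *
a,b=[cv2.cvtColor(cv2.imread(f'pics/{f}.png'),6).astype(np.float32) for f in ('ref','chk_c')]
s=34;sl=np.s_[275-s:275+s,470-s:470+s]; r=cv2.phaseCorrelate(a[sl],b[sl],cv2.createHanningWindow((2*s,2*s),5)); print(r)
if np.hypot(*r[0])<3:
    nest('bm',BP,2)
    bot.command_gripper(.085)
    bot.move_ptp([.45,-.13,.25],quat(0)); bot.pause(.15); cv2.imwrite('pics/w4.png',bot.camera('wrist'))
E
```

```text
((0.228272090532613, -0.20385593944411795), 1.001822570959727)
bm width 0.04963742364931766 F 31.457776821625885
held 0.049924373883475016
down True [-0.0008  0.0003  0.0001]
t 56.4667
```

View pics/w4.png

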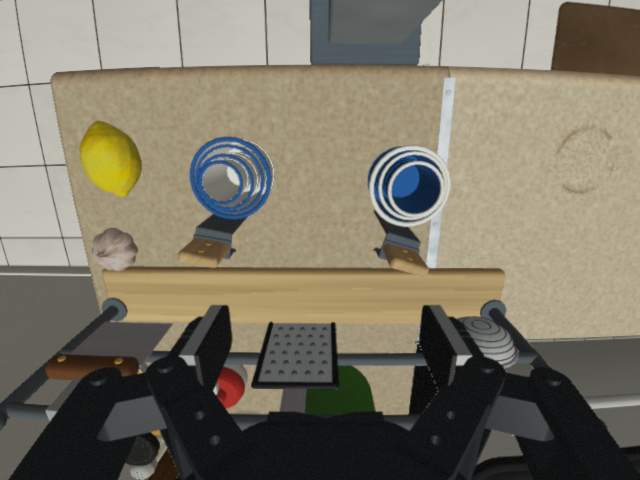

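Both nests are right, at (231,178) and (409,186), and the pails have not moved. Measure the rail x, then lift the blue pail up to the pre-hang pose.

```bash
cat >> h.py <<'E'
def grab(pail,grip,ygap):
    gx,gy=(np.array(grip)+np.array(pail[:2])+.055*np.array([np.cos(pail[2]),np.sin(pail[2])]))/2
    q=quat(pail[2]+np.pi/2); bot.command_gripper(.04,100); bot.move_ptp([gx,gy,.20],q)
    print('grip',gx,gy,'touch',bot.move_straight([gx,gy,.103],speed=.1,guard=8)); f0=bot.get_obs()['wrist_force']
    bot.command_gripper(0,100); o=bot.get_obs(); print('w',o['width'],'F',o['grip_force'],'z',o['ee_pos'])
    bot.move_straight([gx,gy,.25],speed=.08); print('lift dF',bot.get_obs()['wrist_force']-f0)
    bot.move_straight([.478,ygap,.25],quat(np.pi/2),speed=.06); bot.pause(.5); o=bot.get_obs(); print(o['ee_pos'],o['width'],o['time'])
E
python3 - <<'E'
from h import *
for x,y in ((250,79),(330,79.5),(550,80),(620,81)): print(onz('top',275+x/4.4,205+y/4.4,.194))
w=cv2.imread('pics/w4.png')
grab(BP,(.4765,-.0582),-.0616)
s=bot.camera('scene'); t=bot.camera('top'); cv2.imwrite('pics/s5.png',s); cv2.imwrite('pics/t5.png',t)
cv2.imwrite('pics/m5.png',np.hstack([cv2.resize(s[150:390,230:430],(500,600)),cv2.resize(t[205:305,270:320],(300,600))]))
E
```

```text
[ 0.5866 -0.054   0.194 ]
[ 0.5862 -0.1047  0.194 ]
[ 0.5857 -0.2449  0.194 ]
[ 0.585  -0.2899  0.194 ]Traceback (most recent call last):
  File "<stdin>", line 4, in <module>
  File "h.py", line 49, in grab
    q=quat(pail[2]+np.pi/2); bot.command_gripper(.04,100); bot.move_ptp([gx,gy,.20],q)
                                                           ~~~~~~~~~~~~^^^^^^^^^^^^^^^
station.IKError: the arm cannot take that pose within its joint ranges
```

```bash
sed -i 's#quat(pail\[2\]+np.pi/2)#quat(pail[2]-np.pi/2)#; s#quat(np.pi/2),speed#quat(-np.pi/2),speed#' h.py
python3 - <<'E'
from h import *
for y in (-.0616,-.2475):
    for x,z in ((.478,.25),(.585,.25),(.585,.2)): print(bot.ik([x,y,z],quat(-np.pi/2)))
grab(BP,(.4765,-.0582),-.0616)
s=bot.camera('scene'); t=bot.camera('top'); cv2.imwrite('pics/s5.png',s); cv2.imwrite('pics/t5.png',t)
cv2.imwrite('pics/m5.png',np.hstack([cv2.resize(s[150:390,230:430],(500,600)),cv2.resize(t[205:305,290:340],(300,600))]))
E
```

```text
[-0.3391 -0.1662  2.0168 -0.      1.291  -0.3391]
[-0.2773  0.0825  1.7766 -0.      1.2826 -0.2773]
[-0.2773  0.1247  1.8244 -0.      1.1926 -0.2773]
[-0.6663 -0.0313  1.8927 -0.      1.2802 -0.6663]
[-0.5598  0.1864  1.6614 -0.      1.2939 -0.5598]
[-0.5598  0.2262  1.708  -0.      1.2075 -0.5598]
grip 0.47659986320133657 -0.05817834347608215 touch False
w 0.008571217672436883 F 97.49103784561157 z [ 0.4772 -0.0583  0.1037]
lift dF [-0.0475  0.4417 -4.8603]
[ 0.478  -0.0616  0.25  ] 0.008576291994010747 64.3667
```

View pics/m5.png

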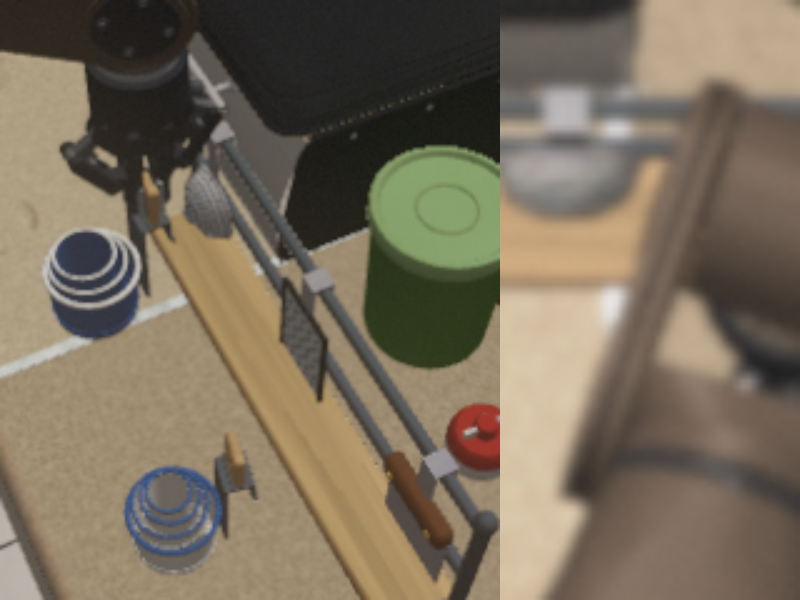

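The blue pail is held upright, level with its gap. Hang it with a guarded descent.

```bash
cat >> h.py <<'E'
def hang(y,xr):
    if bot.move_straight([xr,y,.25],speed=.06,guard=6): print('HIT on approach',bot.get_obs()['ee_pos']); return
    bot.pause(.3); bot.move_straight([xr,y,.215],speed=.05,guard=5); o=bot.get_obs(); print(o['ee_pos'])
    if o['ee_pos'][2]>.218: print('STOP early'); return
    g=bot.move_straight([xr,y,.203],speed=.02,guard=4); o=bot.get_obs(); print('contact',g,o['ee_pos'],o['wrist_force'])
    if o['ee_pos'][2]>.2095: print('STOP high'); return
    bot.command_gripper(.03); bot.pause(.3); bot.move_straight([xr,y,.32],speed=.1); print('t',bot.get_obs()['time'])
E
python3 - <<'E'
from h import *
hang(-.0616,.5855)
E
```

```text
[ 0.5858 -0.0616  0.215 ]
contact True [ 0.5859 -0.0617  0.2054] [-1.9327  0.1725  5.777 ]
t 70.025
```

Contact came at the expected height (0.2054), so the hook is on the rail. Now the white pail, rechecking the blue one as I go.

```bash
python3 - <<'E'
from h import *
bot.move_ptp([.45,-.13,.30],quat(-np.pi/2)); 
grab(WP,(.472,-.2319),-.2475)
hang(-.2475,.5848)
bot.move_straight([.45,-.24,.32],speed=.2); bot.move_ptp([.25,.6265,.28],[0,.1888,.982,0]); bot.pause(.3)
s=bot.camera('scene'); t=bot.camera('top'); cv2.imwrite('pics/s6.png',s); cv2.imwrite('pics/t6.png',t)
cv2.imwrite('pics/m6.png',np.vstack([cv2.resize(t[205:285,270:455],(694,300)),cv2.resize(s[165:405,275:515],(694,300))]) if 0 else np.hstack([cv2.resize(s[170:410,260:440],(450,600)),np.rot90(cv2.resize(t[205:305,270:455],(600,324))).copy()]))
E
```

```text
grip 0.47151473368777974 -0.2309394702860514 touch False
w 0.008599417416804535 F 97.79245018959045 z [ 0.4718 -0.2311  0.1039]
lift dF [-1.4473  0.176  -3.2437]
[ 0.478  -0.2474  0.25  ] 0.00869869398558127 76.0083
[ 0.5852 -0.2474  0.2149]
contact True [ 0.5853 -0.2478  0.2058] [-1.1088  0.7842  4.7059]
t 81.5417
```

View pics/m6.png

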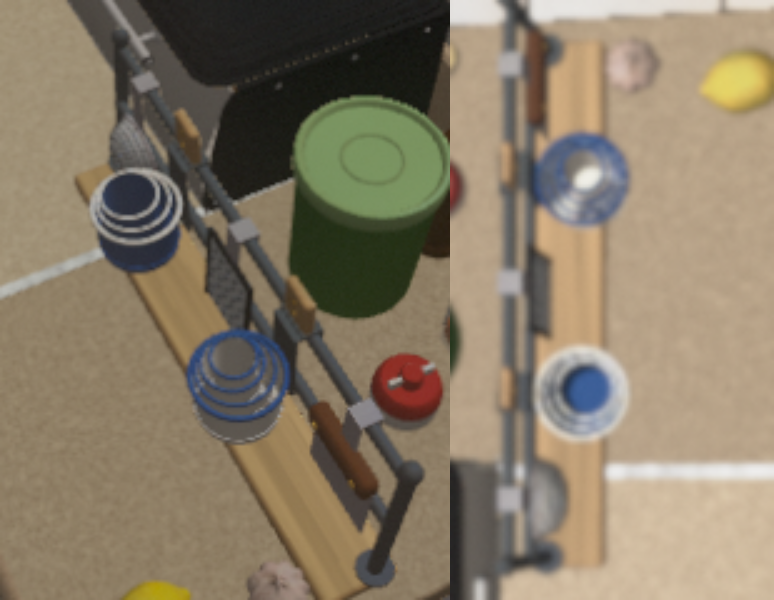

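Both pails hang square and upright in their gaps, nested, with the tools in place and the robot clear.

```bash
python3 -c "
from station import bot
bot.pause(1); print(bot.hand_in())"
```

```text
the job is handed in; nothing more can be done
None
```

The job is handed in with no verdict returned; in the last pictures all five measures present are nested by colour, and both pails hang upright, one in each gap, with the three tools still in place.

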